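Find where the bench turntable rubs

TASK

The large turntable on the jeweller's bench rubs at one spot of its turn. Turn its disc slowly by the wooden finger knob until you feel the drag clearly rise, and let go with the disc standing at that dragging spot, so that it can be marked and eased. Leave the small turntable as it is.

Things in the scene. Friction and masses are not known exactly. Their poses are not given: they have to be found in the camera images.
- large: Large turntable: a grey cast foot fixed to the bench carrying a steel disc, 220 mm across, on an upright hinge. Origin: centre of the foot's underside, on the disc's axis, at bench height; z up. Disc top 48 mm above the bench; a white ceramic pad, 102 mm across and 5 mm thick, lies fixed at its middle. It stands to the left or right of the small one.
- large_disc (a joint): Turn of the large disc (rad), growing anticlockwise from above. Turning free it takes about 1 N at the knob; in the dragging stretch, while it moves, 10 to 14 N, with short ramps at its ends. That stretch is some 32 degrees long, hidden, elsewhere each time: anticlockwise from the start its edge comes after 28 to 185 degrees. The disc stays where let go and can turn a full turn either way.
- large_knob_top (a point): Top centre of the large disc's wooden finger knob: an upright dark wood cylinder, 18 mm across and 42 mm tall, top 92 mm above the bench, spinning freely on its own pin 85 mm from the disc's axis. Free space all round it above the disc.
- small_knob_top (a point): Top centre of the small turntable's finger knob: the same kind of knob, on a disc of 130 mm, 45 mm from its axis, top also 92 mm above the bench. Not to be turned.
Mind the look-alikes: they are no part of the job. Leave any blue or yellow look-alike of the large alone.

How it is judged:
By the outcome, as a careful person would: the job done as asked, in the order asked, and still so for the second after the job is handed in, with the robot touching nothing.
It also fails if it takes over 51 s, if anything falls off the work surface, if the arm or the gripper's body presses on something with over 40 N, if the wrist force passes 120 N, or if a joint passes its speed limit or range.

ROBOT

A 6-joint arm with a two-finger parallel gripper is mounted at the origin on the work surface. World frame = base frame: x ahead of the robot, y to its left, z up, the work surface at z = 0. Lengths are in m, angles in rad, forces in N, time in s.
With the tool pointing down it reaches from about 0.375 to 0.9 m from the base axis. Payload 3.1 kg.
Tool frame: the origin (TCP) lies between the finger pads; the fingertips stand 22 mm ahead of it and the grasp point (between the pads) lies 3 mm ahead of it; z points along the fingers, y is the line along which they close (so a half turn about z gives the same grasp; the last joint's range is limited). The gripper opens to 87 mm and grips with 3 to 60 N. Pads are 19 mm wide; open, the fingers measure 117 mm over their backs; the gripper's body (75 mm by 190 mm) begins 51 mm behind the grasp point.
Start: joints at [0.933, 0.527, 1.433, -0, 1.181, -0.178], TCP at [0.277, 0.56, 0.245] pointing down, gripper open.
Joint ranges: [-3.08, 3.08], [-0.75, 2.2], [0.22, 2.44], [-1.43, 4.57], [0, 2.65], [-2.85, 2.85]. Speed limits (rad/s): [2.79, 2.79, 3.14, 3.14, 3.14, 3.14].

INTERFACE

Orientations are given as a unit quaternion [x, y, z, w].
In Python, from rig import get_obs, camera, get_calibration, hand_in, cut_out gives the robot as it stands.
- The arm moves only by the shell command python3 -m inch 'ROWS' [OPENING] [FORCE]. ROWS is JSON, one flat list of numbers, 6 for each row, row after row: the shift along the tool's x, y, z scaled (see below), then the turn, a rotation vector about the tool's x, y, z scaled (see below). A call has 1 to 20 rows; each row is the pose to reach, as a shift and turn from the pose commanded when the call began, along the tool's axes at that moment; what a row does not reach only later rows make up. The controller multiplies each number of a shift by 0.08 m and each number of a turn by 90 degrees. A row lasts 1/12 s, in which the tool goes at most 41.7 mm and 7.16 degrees, less where a joint would pass 70% of its speed; a pose out of reach is approached as far as the arm can. A call with a number of a shift or a turn outside -1 to 1 is refused whole. A call with a gripper value outside its range is refused whole. OPENING is the finger opening in mm, from 0 to 87, set as the call begins (- or left out, the last holds). The fingers move at their own pace and stop on an object; FORCE is the grip in N (left out, the last holds). Time passes only in rows, so rows that repeat a pose let the fingers close. It gives the time, the measured TCP pose, the force, the opening and the grip force at its end, in the units of the state.
- get_obs(): the state, without advancing time (a new reading comes with each control period).
- camera(name): name is "side" or "top"; returns the picture (384x512x3 uint8, red, green, blue); there is no depth.
- get_calibration(name): a dict with "vertical_fov" (degrees; the focal length in pixels is half the picture's height over the tangent of half this angle, whatever the lens; pixels are square), "cx", "cy" (the principal point, pixels), "T" (4x4, takes a point from camera to world coordinates). Camera axes: x right, y down, z forward; pixel columns grow to the right and rows downward; lengths in m; the calibration is good to about 2 mm. A picture is of the moment at which its call begins. get_calibration takes no time and is no camera call.
- hand_in(): hands the job in; it is judged then, once.
Trained networks look in the newest picture that a camera, given by its name, has taken for a name from the list of things; names that differ only in an ending like _2 or _b are one class to them, and where a whole thing is asked for, a point or a joint stands for the part that bears it (a point fixed in the world has none). Each returns a list of dicts, best first, with "conf" (0 to 1); they miss things now and then, are a little off and sometimes report something else, mostly with a low value. They report only what shows in the picture. A call takes as long as a camera call. They do not tell look-alikes from the thing itself.
- cut_out(camera, thing): "region" (384x512 bool, what is visible of it) and "bbox" ([left, top, right, bottom] in pixels, round what is visible of it).
The state is a dict: "time": time; "q": joint angles; "joint_velocities": joint speeds; "joint_torque": joint torques, N m; "position": TCP position; "tool_rot": TCP orientation; "ft_force": force on the tool from outside, world axes, zero at the start; "moment": the same for the moment, N m; "grip_width": finger opening in m; "grip_force": force on a finger pad.
Only numpy, scipy, OpenCV 4.12 (cv2) and the standard library are available. Lean on these libraries where they do the work, as an engineer would, in place of code of your own. Each camera call takes 0.05 s, during which the arm holds its last target. There are 200 camera calls.

## Working session

There is one attempt and no reset: what is moved stays moved. The work goes in short steps, Python scripts to look and compute and a shell command to move; the robot and the scene stay as the last step left them, time stands still between calls to the robot, and variables do not carry over. Pictures are saved under pics/ and viewed, at most 10 in all, crops included, and the job is handed in when it is done.

```bash
mkdir -p pics; cat > h.py <<'E'
import numpy as np,cv2
from rig import *
def ray(cam,u,v,z):
    c=get_calibration(cam);T=np.array(c["T"]);f=192/np.tan(np.radians(c["vertical_fov"]/2))
    d=T[:3,:3]@np.array([(u-c["cx"])/f,(v-c["cy"])/f,1]);o=T[:3,3]
    return o+d*(z-o[2])/d[2]
def proj(cam,p):
    c=get_calibration(cam);T=np.linalg.inv(np.array(c["T"]));f=192/np.tan(np.radians(c["vertical_fov"]/2))
    q=T[:3,:3]@np.array(p)+T[:3,3]
    return f*q[0]/q[2]+c["cx"],f*q[1]/q[2]+c["cy"]
E
python3 - <<'E'
from h import *
a=camera("top");b=camera("side")
cv2.imwrite("pics/a.png",np.vstack([a,b])[:,:,::-1][:600*2]) 
cv2.imwrite("pics/top.png",a[:,:,::-1]);cv2.imwrite("pics/side.png",b[:,:,::-1])
for n in["top","side"]:
    print(n,np.round(get_calibration(n)["T"],3).tolist(),{k:v for k,v in get_calibration(n).items() if k!="T"})
    for t in["large","large_knob_top","small_knob_top"]:
        for r in cut_out(n,t)[:3]:
            print(t,r["conf"],r["bbox"],r["region"].sum())
E
```

```text
top [[0.102, -0.974, 0.201, 0.286], [-0.995, -0.1, 0.019, -0.081], [0.001, -0.202, -0.979, 0.992], [0.0, 0.0, 0.0, 1.0]] {'vertical_fov': 52.64637691048748, 'cx': 255.7888557486936, 'cy': 190.99201465183873}
large 0.91 [341.1, 174.7, 432.8, 265.7] 6264
large 0.8 [133.9, 115.9, 218.0, 198.8] 5583
large 0.56 [250.9, 225.7, 344.2, 322.0] 6630
large_knob_top 0.51 [398.6, 245.2, 415.4, 255.5] 98
large_knob_top 0.42 [310.9, 304.1, 322.2, 311.1] 60
large_knob_top 0.42 [283.6, 148.9, 291.2, 159.9] 38
small_knob_top 0.29 [130.2, 117.4, 221.2, 198.4] 5733
side [[0.805, -0.482, 0.345, 0.158], [-0.593, -0.646, 0.481, -0.491], [-0.008, -0.592, -0.806, 0.733], [0.0, 0.0, 0.0, 1.0]] {'vertical_fov': 52.37730125447251, 'cx': 255.81284196058115, 'cy': 192.6786554215036}
large 0.88 [188.1, 88.0, 273.6, 157.7] 4640
large 0.85 [164.6, 222.0, 280.6, 330.2] 9761
large_knob_top 0.64 [191.6, 293.3, 203.4, 310.6] 146
large_knob_top 0.51 [339.3, 341.3, 352.5, 353.2] 157
large_knob_top 0.48 [246.4, 118.7, 254.0, 136.3] 115
small_knob_top 0.25 [190.4, 90.5, 273.5, 151.2] 4257
```

View pics/top.png

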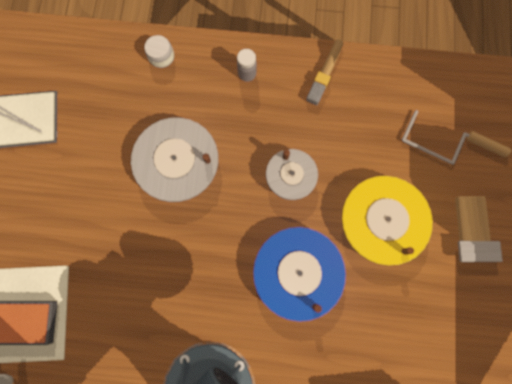

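View pics/side.png

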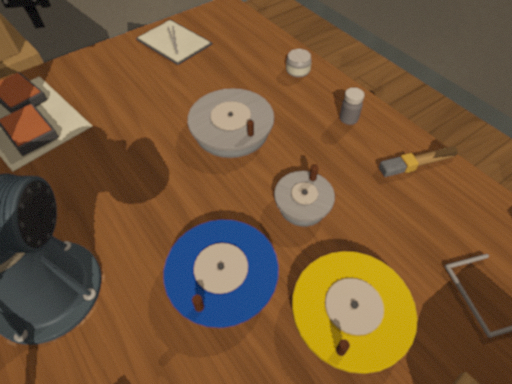

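The grey large turntable is at top px (174,158), with its knob at about (207,157). In the side view the disc centre is at (231,116) and the knob top at (250,123). The blue and yellow ones are look-alikes.

```bash
python3 - <<'E'
from h import *
a=cv2.imread("pics/top.png");b=cv2.imread("pics/side.png")
k=lambda im,x,y,w,h:cv2.resize(im[y:y+h,x:x+w],(400,400),interpolation=cv2.INTER_CUBIC)
cv2.imwrite("pics/crop.png",np.hstack([k(a,125,108,100,100),k(b,180,75,100,100)]))
# disc outline (grey) in top
hsv=cv2.cvtColor(a,cv2.COLOR_BGR2HSV);m=((hsv[:,:,1]<45)).astype(np.uint8);m[:, :125]=0;m[:,225:]=0;m[:108]=0;m[208:]=0
n,l,s,c=cv2.connectedComponentsWithStats(m);i=1+s[1:,4].argmax();print(s[i],c[i])
print("pad",ray("top",174,158,.053),ray("side",231,116,.053),"knob",ray("top",207,157,.092),ray("side",250,123,.092))
o=get_obs();print(o["position"],o["tool_rot"],o["ft_force"],o["time"],o["grip_width"])
E
```

```text
[133 138  39  61 585] [148.78119658 172.0034188 ]
pad [0.54189853 0.15055082 0.053     ] [0.54162661 0.14562476 0.053     ] knob [0.5418707  0.06211824 0.092     ] [0.54193787 0.06265832 0.092     ]
[0.27670442 0.56029234 0.2443949 ] [ 2.27402507e-01  9.73800839e-01 -1.45329295e-04 -6.49608524e-05] [-0.1355215  -0.51025495  0.01668125] 0.4 0.08730219774033451
```

View pics/crop.png

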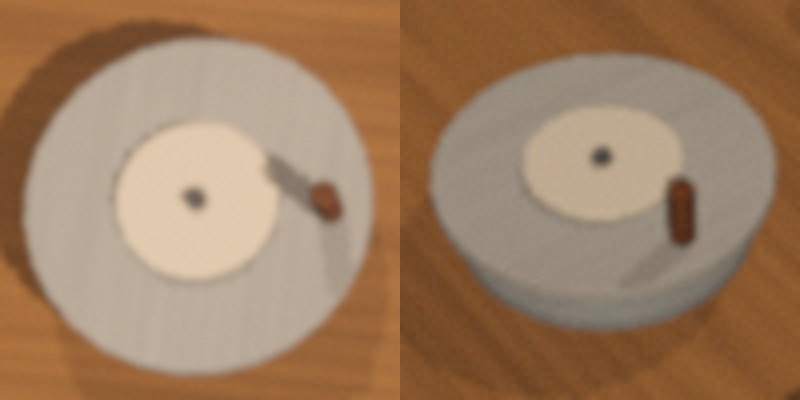

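```bash
cat >> h.py <<'E'
from scipy.spatial.transform import Rotation as Ro
def units(p):
    o=get_obs();return Ro.from_quat(o["tool_rot"]).inv().apply(np.array(p)-o["position"])/.08
E
python3 - <<'E'
from h import *
c1,c2=ray("top",173.7,157.5,.053),ray("side",230.2,114.2,.053)
k1,k2=ray("top",205.5,155.3,.092),ray("side",250.5,121.4,.092)
c=(c1+c2)/2;k=(k1+k2)/2
print(c1,c2,k1,k2,np.linalg.norm((k-c)[:2]),np.degrees(np.arctan2(*(k-c)[1::-1])))
k[2]=.15;print(units(k))
E
```

```text
[0.5431163  0.15148956 0.053     ] [0.54372524 0.15232768 0.053     ] [0.54573589 0.06626181 0.092     ] [0.54602801 0.06631191 0.092     ] 0.08565712756324405 -88.35349594650634
[-5.75167149 -4.04585162  1.18085348]
```

```bash
python3 -m inch '[-0.4,-0.28,0.08,0,0,0,-0.8,-0.56,0.16,0,0,0,-1,-0.7,0.2,0,0,0]' 87 20
python3 -m inch '[-0.4,-0.28,0.08,0,0,0,-0.8,-0.56,0.16,0,0,0,-1,-0.7,0.2,0,0,0]'
python3 -m inch '[-0.4,-0.28,0.08,0,0,0,-0.8,-0.56,0.16,0,0,0,-1,-0.7,0.2,0,0,0]'
python3 -m inch '[-0.4,-0.28,0.08,0,0,0,-0.8,-0.56,0.16,0,0,0,-1,-0.7,0.2,0,0,0]'
python3 -m inch '[-0.4,-0.28,0.08,0,0,0,-0.8,-0.56,0.16,0,0,0,-1,-0.7,0.2,0,0,0,-1,-0.7,0.2,0,0,0]'
python3 - <<'E'
from h import *
print(units([.5459,.0663,.15]),get_obs()["time"],get_obs()["q"])
E
```

```text
time: 0.65
position: [0.3242, 0.4717, 0.2278]
tool_rot: [0.227, 0.974, -0.002, 0.0]
ft_force: [-0.1, -0.1, -0.7]
grip_width: 0.0873
grip_force: 0.0
time: 0.9
position: [0.3716, 0.3858, 0.212]
tool_rot: [0.228, 0.974, -0.001, -0.0]
ft_force: [-0.5, 0.4, -0.7]
grip_width: 0.0872
grip_force: 0.0
time: 1.15
position: [0.419, 0.3004, 0.1962]
tool_rot: [0.228, 0.974, -0.001, 0.0]
ft_force: [0.3, 0.3, 0.1]
grip_width: 0.0864
grip_force: 0.0
time: 1.4
position: [0.4665, 0.2147, 0.1802]
tool_rot: [0.228, 0.974, -0.0, 0.001]
ft_force: [0.9, -0.1, 0.2]
grip_width: 0.0869
grip_force: 0.0
time: 1.73
position: [0.5143, 0.1285, 0.1641]
tool_rot: [0.23, 0.973, -0.0, 0.001]
ft_force: [-0.4, -0.6, -0.6]
grip_width: 0.087
grip_force: 0.0
[-0.70076461 -0.51868938  0.17838603] 1.7333 [ 3.44725254e-02  5.15209003e-01  1.74969263e+00 -1.38732676e-03
  8.74546494e-01 -1.07178783e+00]
```

```bash
python3 -m inch '[-0.35,-0.26,0.09,0,0,0,-0.7,-0.52,0.18,0,0,0,-0.7,-0.52,0.18,0,0,0,-0.7,-0.52,0.18,0,0,0]' 50
python3 - <<'E'
from h import *
cv2.imwrite("pics/c1.png",cv2.resize(np.hstack([camera("top")[80:230,110:310],camera("side")[60:210,150:350]])[:,:,::-1],(800,300)))
print(units([.5459,.0663,.081]))
E
```

```text
time: 2.07
position: [0.5436, 0.0693, 0.1499]
tool_rot: [0.229, 0.973, 0.0, -0.0]
ft_force: [-0.5, 0.6, -0.5]
grip_width: 0.0683
grip_force: 0.0
[-0.06759835 -0.03209795  0.86411887]
```

View pics/c1.png

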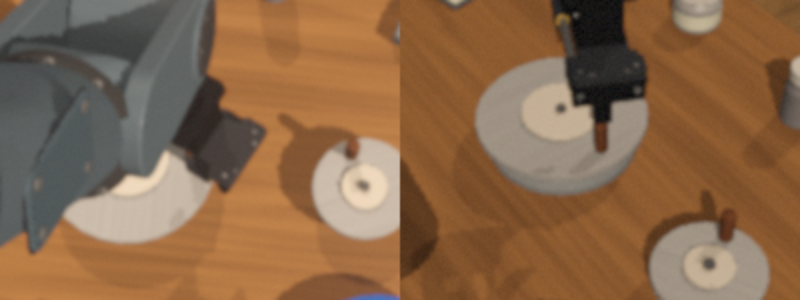

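The gripper stands above the grey knob: in the side crop the knob is at (601,137), directly below the fingers. I'll descend and close.

```bash
python3 -m inch '[-0.04,-0.02,0.3,0,0,0,-0.05,-0.03,0.6,0,0,0,-0.05,-0.03,0.8,0,0,0,-0.05,-0.03,0.86,0,0,0,-0.05,-0.03,0.86,0,0,0]' 40
python3 -m inch '[0,0,0,0,0,0,0,0,0,0,0,0,0,0,0,0,0,0,0,0,0,0,0,0,0,0,0,0,0,0,0,0,0,0,0,0,0,0,0,0,0,0,0,0,0,0,0,0]' 0 25
cat > plan.py <<'E'
import sys
from h import *
C=np.array([.5434,.1519])
o=get_obs();p=o["position"][:2]-C;a=np.arctan2(p[1],p[0]);f=np.array(o["ft_force"])[:2]
print("t",o["time"],"ang",np.degrees(a),"r",np.hypot(*p),"Ftan",f@[-np.sin(a),np.cos(a)],"Frad",f@[np.cos(a),np.sin(a)],"w",o["grip_width"])
R=Ro.from_quat(o["tool_rot"]);r=np.hypot(*p)
for d in map(float,sys.argv[1:]):
    t=a+np.radians(d);w=np.append(.0852*np.array([np.cos(t),np.sin(t)])-p*.0852/r,0)
    print(d,np.round(R.inv().apply(w)/.08,3))
E
python3 plan.py 2 4 6 8 10 12 14 16
```

```text
time: 2.58
position: [0.5441, 0.0676, 0.0804]
tool_rot: [0.227, 0.974, -0.0, -0.002]
ft_force: [-0.0, -0.3, 0.7]
grip_width: 0.0406
grip_force: 0.0
time: 3.25
position: [0.5462, 0.0663, 0.0822]
tool_rot: [0.228, 0.974, 0.0, 0.001]
ft_force: [0.1, 0.7, 6.0]
grip_width: 0.0172
grip_force: 25.0
t 3.25 ang -88.09872184223451 r 0.08560770144549071 Ftan 0.07886712984918773 Frad -0.6736969403804728 w 0.017159611981759783
2.0 [-0.032  0.018  0.   ]
4.0 [-0.064  0.037  0.   ]
6.0 [-0.095  0.058  0.   ]
8.0 [-0.126  0.079  0.   ]
10.0 [-0.155  0.102  0.   ]
12.0 [-0.184  0.125  0.   ]
14.0 [-0.212  0.15   0.   ]
16.0 [-0.239  0.175  0.   ]
```

```bash
python3 -m inch '[-0.032,0.018,0,0,0,0,-0.064,0.037,0,0,0,0,-0.095,0.058,0,0,0,0,-0.126,0.079,0,0,0,0,-0.155,0.102,0,0,0,0,-0.184,0.125,0,0,0,0,-0.212,0.15,0,0,0,0,-0.239,0.175,0,0,0,0]'
python3 plan.py 1.5 3 4.5 6 7.5 9 10.5 12 13.5 15
```

```text
time: 3.92
position: [0.5694, 0.0699, 0.0822]
tool_rot: [0.227, 0.974, -0.0, 0.0]
ft_force: [-0.3, 0.1, 6.4]
grip_width: 0.0171
grip_force: 25.0
t 3.9167 ang -72.38008914826185 r 0.08599713979620509 Ftan -0.27245562677315704 Frad -0.14760074800777304 w 0.017083594335256604
1.5 [-0.02  0.02  0.  ]
3.0 [-0.039  0.04   0.   ]
4.5 [-0.058  0.06   0.   ]
6.0 [-0.076  0.081  0.   ]
7.5 [-0.094  0.103  0.   ]
9.0 [-0.111  0.125  0.   ]
10.5 [-0.127  0.147  0.   ]
12.0 [-0.143  0.17   0.   ]
13.5 [-0.159  0.194  0.   ]
15.0 [-0.173  0.217  0.   ]
```

```bash
python3 -m inch '[-0.02,0.02,0,0,0,0,-0.039,0.04,0,0,0,0,-0.058,0.06,0,0,0,0,-0.076,0.081,0,0,0,0,-0.094,0.103,0,0,0,0,-0.111,0.125,0,0,0,0,-0.127,0.147,0,0,0,0,-0.143,0.17,0,0,0,0,-0.159,0.194,0,0,0,0,-0.173,0.217,0,0,0,0]'
python3 plan.py 1.5 3 4.5 6 7.5 9 10.5 12 13.5 15
```

```text
time: 4.75
position: [0.5898, 0.0791, 0.0822]
tool_rot: [0.227, 0.974, -0.0, 0.001]
ft_force: [-0.3, -1.1, 5.1]
grip_width: 0.017
grip_force: 25.0
t 4.75 ang -57.48908098890266 r 0.08630055683980144 Ftan -0.7938955854029529 Frad 0.7574674615575666 w 0.01695953592355382
1.5 [-0.014  0.024  0.   ]
3.0 [-0.028  0.048  0.   ]
4.5 [-0.04   0.073  0.   ]
6.0 [-0.053  0.098  0.   ]
7.5 [-0.064  0.124  0.   ]
9.0 [-0.075  0.149  0.   ]
10.5 [-0.085  0.175  0.   ]
12.0 [-0.095  0.201  0.   ]
13.5 [-0.104  0.228  0.   ]
15.0 [-0.112  0.255  0.   ]
```

```bash
python3 -m inch '[-0.014,0.024,0,0,0,0,-0.028,0.048,0,0,0,0,-0.04,0.073,0,0,0,0,-0.053,0.098,0,0,0,0,-0.064,0.124,0,0,0,0,-0.075,0.149,0,0,0,0,-0.085,0.175,0,0,0,0,-0.095,0.201,0,0,0,0,-0.104,0.228,0,0,0,0,-0.112,0.255,0,0,0,0]'
python3 plan.py 1.5 3 4.5 6 7.5 9 10.5 12 13.5 15
```

```text
time: 5.58
position: [0.6071, 0.0933, 0.0822]
tool_rot: [0.227, 0.974, -0.0, 0.001]
ft_force: [0.5, -0.8, 5.5]
grip_width: 0.0173
grip_force: 25.0
t 5.5833 ang -42.61271364754804 r 0.0865099378686252 Ftan -0.2731951381133042 Frad 0.8632678926462372 w 0.017278437438520988
1.5 [-0.007  0.027  0.   ]
3.0 [-0.014  0.054  0.   ]
4.5 [-0.02   0.081  0.   ]
6.0 [-0.026  0.108  0.   ]
7.5 [-0.03   0.136  0.   ]
9.0 [-0.034  0.164  0.   ]
10.5 [-0.037  0.191  0.   ]
12.0 [-0.04   0.219  0.   ]
13.5 [-0.042  0.247  0.   ]
15.0 [-0.043  0.275  0.   ]
```

```bash
python3 -m inch '[-0.007,0.027,0,0,0,0,-0.014,0.054,0,0,0,0,-0.02,0.081,0,0,0,0,-0.026,0.108,0,0,0,0,-0.03,0.136,0,0,0,0,-0.034,0.164,0,0,0,0,-0.037,0.191,0,0,0,0,-0.04,0.219,0,0,0,0,-0.042,0.247,0,0,0,0,-0.043,0.275,0,0,0,0]'
python3 plan.py 1.5 3 4.5 6 7.5 9 10.5 12 13.5 15
```

```text
time: 6.42
position: [0.6201, 0.1117, 0.0822]
tool_rot: [0.227, 0.974, -0.0, 0.001]
ft_force: [0.3, -0.9, 5.2]
grip_width: 0.0171
grip_force: 25.0
t 6.4167 ang -27.669136590093323 r 0.08665482435483567 Ftan -0.6323191943707349 Frad 0.7021244892406807 w 0.017119680047986006
1.5 [-0.     0.028  0.   ]
3.0 [0.    0.056 0.   ]
4.5 [0.001 0.084 0.   ]
6.0 [0.003 0.111 0.   ]
7.5 [0.006 0.139 0.   ]
9.0 [0.009 0.167 0.   ]
10.5 [0.013 0.194 0.   ]
12.0 [0.018 0.222 0.   ]
13.5 [0.023 0.249 0.   ]
15.0 [ 0.03   0.276 -0.   ]
```

```bash
python3 -m inch '[0,0.028,0,0,0,0,0,0.056,0,0,0,0,0.001,0.084,0,0,0,0,0.003,0.111,0,0,0,0,0.006,0.139,0,0,0,0,0.009,0.167,0,0,0,0,0.013,0.194,0,0,0,0,0.018,0.222,0,0,0,0,0.023,0.249,0,0,0,0,0.03,0.276,0,0,0,0]'
python3 plan.py 1.5 3 4.5 6 7.5 9 10.5 12 13.5 15
```

```text
time: 7.25
position: [0.6275, 0.1307, 0.0823]
tool_rot: [0.227, 0.974, -0.002, 0.001]
ft_force: [-0.6, -7.4, 5.9]
grip_width: 0.0175
grip_force: 25.0
t 7.25 ang -14.163016096191113 r 0.08668798000256397 Ftan -7.332511351143717 Frad 1.2723289320553997 w 0.01750443822173074
1.5 [ 0.006  0.027 -0.   ]
3.0 [ 0.013  0.054 -0.   ]
4.5 [ 0.021  0.081 -0.   ]
6.0 [ 0.029  0.108 -0.   ]
7.5 [ 0.038  0.134 -0.001]
9.0 [ 0.048  0.16  -0.001]
10.5 [ 0.058  0.186 -0.001]
12.0 [ 0.069  0.212 -0.001]
13.5 [ 0.081  0.237 -0.001]
15.0 [ 0.093  0.262 -0.001]
```

Drag is rising. I'll creep on a little, more slowly.

```bash
python3 -m inch '[0.003,0.013,0,0,0,0,0.006,0.027,0,0,0,0,0.009,0.04,0,0,0,0,0.013,0.054,0,0,0,0,0.017,0.067,0,0,0,0,0.021,0.081,0,0,0,0]'
python3 plan.py .75 1.5 2.25 3 3.75 4.5 5.25 6 6.75 7.5 8.25 9
```

```text
time: 7.75
position: [0.6289, 0.1376, 0.0822]
tool_rot: [0.227, 0.974, -0.001, 0.001]
ft_force: [-0.1, -5.2, 5.9]
grip_width: 0.0173
grip_force: 25.0
t 7.75 ang -9.515898374575103 r 0.08666787069097749 Ftan -5.185419841572014 Frad 0.8105995992497652 w 0.01727233835998775
0.75 [ 0.004  0.013 -0.   ]
1.5 [ 0.008  0.027 -0.   ]
2.25 [ 0.013  0.04  -0.   ]
3.0 [ 0.017  0.053 -0.   ]
3.75 [ 0.022  0.066 -0.   ]
4.5 [ 0.027  0.079 -0.   ]
5.25 [ 0.032  0.092 -0.   ]
6.0 [ 0.038  0.105 -0.   ]
6.75 [ 0.043  0.118 -0.   ]
7.5 [ 0.049  0.131 -0.   ]
8.25 [ 0.055  0.143 -0.   ]
9.0 [ 0.06   0.156 -0.001]
```

```bash
python3 -m inch '[0.004,0.013,0,0,0,0,0.008,0.027,0,0,0,0,0.013,0.04,0,0,0,0,0.017,0.053,0,0,0,0,0.022,0.066,0,0,0,0,0.027,0.079,0,0,0,0]'
python3 plan.py .75 1.5 2.25 3 3.75 4.5 5.25 6 6.75 7.5 8.25 9
```

```text
time: 8.25
position: [0.6298, 0.1446, 0.0823]
tool_rot: [0.227, 0.974, -0.001, 0.001]
ft_force: [-0.5, -3.9, 5.1]
grip_width: 0.0172
grip_force: 25.0
t 8.25 ang -4.834063805489954 r 0.08670262475828758 Ftan -3.967643553042974 Frad -0.1630051199830761 w 0.017180798042380215
0.75 [ 0.005  0.013 -0.   ]
1.5 [ 0.011  0.026 -0.   ]
2.25 [ 0.016  0.039 -0.   ]
3.0 [ 0.022  0.051 -0.   ]
3.75 [ 0.028  0.064 -0.   ]
4.5 [ 0.034  0.077 -0.   ]
5.25 [ 0.04   0.089 -0.   ]
6.0 [ 0.046  0.101 -0.   ]
6.75 [ 0.053  0.114 -0.   ]
7.5 [ 0.059  0.126 -0.   ]
8.25 [ 0.066  0.138 -0.   ]
9.0 [ 0.073  0.15  -0.   ]
```

The rise was only a mild bump (7 N peak, now falling), short of the 10–14 N stretch. Carrying on.

```bash
python3 -m inch '[0.005,0.013,0,0,0,0,0.011,0.026,0,0,0,0,0.016,0.039,0,0,0,0,0.022,0.051,0,0,0,0,0.028,0.064,0,0,0,0,0.034,0.077,0,0,0,0,0.04,0.089,0,0,0,0,0.046,0.101,0,0,0,0,0.053,0.114,0,0,0,0,0.059,0.126,0,0,0,0,0.066,0.138,0,0,0,0,0.073,0.15,0,0,0,0]'
python3 plan.py  1 2 3 4 5 6 7 8 9 10 11 12
```

```text
time: 9.25
position: [0.6297, 0.1592, 0.0823]
tool_rot: [0.227, 0.974, -0.0, 0.001]
ft_force: [0.1, -0.4, 6.4]
grip_width: 0.017
grip_force: 25.0
t 9.25 ang 4.8153013319825595 r 0.08661644540576782 Ftan -0.4041783426978519 Frad 0.10031378076615717 w 0.017003472299067707
1.0 [ 0.01   0.016 -0.   ]
2.0 [ 0.02   0.031 -0.   ]
3.0 [ 0.03   0.047 -0.   ]
4.0 [ 0.041  0.062 -0.   ]
5.0 [ 0.051  0.077 -0.   ]
6.0 [ 0.062  0.092 -0.   ]
7.0 [ 0.074  0.107 -0.   ]
8.0 [ 0.085  0.122 -0.   ]
9.0 [ 0.097  0.136 -0.   ]
10.0 [ 0.109  0.15  -0.   ]
11.0 [ 0.122  0.164 -0.   ]
12.0 [ 0.134  0.178 -0.   ]
```

```bash
python3 -m inch '[0.01,0.016,0,0,0,0,0.02,0.031,0,0,0,0,0.03,0.047,0,0,0,0,0.041,0.062,0,0,0,0,0.051,0.077,0,0,0,0,0.062,0.092,0,0,0,0,0.074,0.107,0,0,0,0,0.085,0.122,0,0,0,0,0.097,0.136,0,0,0,0,0.109,0.15,0,0,0,0,0.122,0.164,0,0,0,0,0.134,0.178,0,0,0,0]'
python3 plan.py  1.5 3 4.5 6 7.5 9 10.5 12 13.5 15
```

```text
time: 10.25
position: [0.6262, 0.1767, 0.0823]
tool_rot: [0.227, 0.974, -0.0, 0.001]
ft_force: [-0.1, -0.1, 5.8]
grip_width: 0.0173
grip_force: 25.0
t 10.25 ang 16.658724230945204 r 0.08645396892556483 Ftan -0.09803984065261331 Frad -0.18127878770709469 w 0.017310227348984634
1.5 [ 0.019  0.02  -0.   ]
3.0 [ 0.039  0.04  -0.   ]
4.5 [ 0.059  0.059 -0.   ]
6.0 [ 0.08   0.078 -0.   ]
7.5 [ 0.101  0.096 -0.   ]
9.0 [ 0.123  0.113 -0.   ]
10.5 [ 0.145  0.13  -0.   ]
12.0 [ 0.168  0.146 -0.   ]
13.5 [ 0.191  0.162 -0.   ]
15.0 [ 0.214  0.177 -0.   ]
```

```bash
python3 -m inch '[0.019,0.02,0,0,0,0,0.039,0.04,0,0,0,0,0.059,0.059,0,0,0,0,0.08,0.078,0,0,0,0,0.101,0.096,0,0,0,0,0.123,0.113,0,0,0,0,0.145,0.13,0,0,0,0,0.168,0.146,0,0,0,0,0.191,0.162,0,0,0,0,0.214,0.177,0,0,0,0]'
python3 plan.py  1.5 3 4.5 6 7.5 9 10.5 12 13.5 15
```

```text
time: 11.08
position: [0.6169, 0.1969, 0.0822]
tool_rot: [0.227, 0.974, -0.0, 0.001]
ft_force: [-0.2, -0.7, 6.5]
grip_width: 0.017
grip_force: 25.0
t 11.0833 ang 31.466382976628243 r 0.08617035832016147 Ftan -0.5254842305691588 Frad -0.5606712568332732 w 0.01704524932827089
1.5 [ 0.024  0.015 -0.   ]
3.0 [ 0.048  0.029 -0.   ]
4.5 [ 0.072  0.042 -0.   ]
6.0 [ 0.097  0.054 -0.   ]
7.5 [ 0.122  0.066 -0.   ]
9.0 [ 0.148  0.078 -0.   ]
10.5 [ 0.174  0.089 -0.   ]
12.0 [ 0.2    0.099 -0.   ]
13.5 [ 0.226  0.108 -0.   ]
15.0 [ 0.252  0.116 -0.   ]
```

```bash
python3 -m inch '[0.024,0.015,0,0,0,0,0.048,0.029,0,0,0,0,0.072,0.042,0,0,0,0,0.097,0.054,0,0,0,0,0.122,0.066,0,0,0,0,0.148,0.078,0,0,0,0,0.174,0.089,0,0,0,0,0.2,0.099,0,0,0,0,0.226,0.108,0,0,0,0,0.252,0.116,0,0,0,0]'
python3 plan.py  1.5 3 4.5 6 7.5 9 10.5 12 13.5 15
```

```text
time: 11.92
position: [0.6028, 0.2138, 0.0822]
tool_rot: [0.227, 0.974, -0.001, 0.0]
ft_force: [-0.8, -2.8, 6.9]
grip_width: 0.0174
grip_force: 25.0
t 11.9167 ang 46.19279963391887 r 0.08583573805745287 Ftan -1.3879008077392103 Frad -2.6024694487477293 w 0.017376798115002624
1.5 [ 0.027  0.008 -0.   ]
3.0 [ 0.054  0.015 -0.   ]
4.5 [ 0.081  0.022 -0.   ]
6.0 [ 0.108  0.028 -0.   ]
7.5 [ 0.135  0.033 -0.   ]
9.0 [ 0.163  0.038 -0.   ]
10.5 [ 0.19   0.041 -0.   ]
12.0 [ 0.218  0.045 -0.   ]
13.5 [ 0.246  0.047 -0.   ]
15.0 [ 0.274  0.048 -0.   ]
```

```bash
python3 -m inch '[0.027,0.008,0,0,0,0,0.054,0.015,0,0,0,0,0.081,0.022,0,0,0,0,0.108,0.028,0,0,0,0,0.135,0.033,0,0,0,0,0.163,0.038,0,0,0,0,0.19,0.041,0,0,0,0,0.218,0.045,0,0,0,0,0.246,0.047,0,0,0,0,0.274,0.048,0,0,0,0]'
python3 plan.py  1.5 3 4.5 6 7.5 9 10.5 12 13.5 15
```

```text
time: 12.75
position: [0.5849, 0.2266, 0.0822]
tool_rot: [0.227, 0.974, -0.001, 0.0]
ft_force: [-1.7, -3.7, 6.5]
grip_width: 0.0174
grip_force: 25.0
t 12.75 ang 60.95172693113507 r 0.08546127753538461 Ftan -0.30971512203424717 Frad -4.107149942987407 w 0.01740196782277283
1.5 [ 0.028  0.001 -0.   ]
3.0 [ 0.056  0.001 -0.   ]
4.5 [ 0.084  0.001 -0.   ]
6.0 [ 0.111 -0.    -0.   ]
7.5 [ 0.139 -0.002 -0.   ]
9.0 [ 0.167 -0.005 -0.   ]
10.5 [ 0.195 -0.008 -0.   ]
12.0 [ 0.222 -0.012 -0.   ]
13.5 [ 0.25  -0.017 -0.   ]
15.0 [ 0.277 -0.023 -0.   ]
```

```bash
python3 -m inch '[0.028,0,0,0,0,0,0.056,-0.002,0,0,0,0,0.084,-0.004,0,0,0,0,0.111,-0.006,0,0,0,0,0.139,-0.009,0,0,0,0,0.167,-0.013,0,0,0,0,0.195,-0.017,0,0,0,0,0.222,-0.022,0,0,0,0,0.25,-0.028,0,0,0,0,0.277,-0.034,0,0,0,0]'
python3 plan.py  1.5 3 4.5 6 7.5 9 10.5 12 13.5 15
```

```text
time: 13.58
position: [0.5645, 0.2342, 0.0822]
tool_rot: [0.227, 0.974, -0.0, 0.001]
ft_force: [-0.1, -3.9, 5.9]
grip_width: 0.0169
grip_force: 25.0
t 13.5833 ang 75.65559148018875 r 0.08498565275941136 Ftan -0.8635023355739581 Frad -3.8168208169227675 w 0.016926123401238172
1.5 [ 0.027 -0.006 -0.   ]
3.0 [ 0.054 -0.013 -0.   ]
4.5 [ 0.081 -0.02  -0.   ]
6.0 [ 0.108 -0.029 -0.   ]
7.5 [ 0.134 -0.038 -0.   ]
9.0 [ 0.16  -0.047 -0.   ]
10.5 [ 0.186 -0.058 -0.   ]
12.0 [ 0.212 -0.068 -0.   ]
13.5 [ 0.237 -0.08  -0.001]
15.0 [ 0.262 -0.092 -0.001]
```

```bash
python3 -m inch '[0.027,-0.008,0,0,0,0,0.054,-0.016,0,0,0,0,0.081,-0.025,0,0,0,0,0.108,-0.035,0,0,0,0,0.134,-0.046,0,0,0,0,0.16,-0.056,0,0,0,0,0.186,-0.068,0,0,0,0,0.212,-0.078,0,0,0,0,0.237,-0.09,0,0,0,0,0.262,-0.102,0,0,0,0]'
python3 plan.py  1.5 3 4.5 6 7.5 9 10.5 12 13.5 15
```

```text
time: 14.42
position: [0.5425, 0.2364, 0.0822]
tool_rot: [0.227, 0.974, -0.0, 0.002]
ft_force: [1.1, -2.9, 5.5]
grip_width: 0.0176
grip_force: 25.0
t 14.4167 ang 90.60868118602083 r 0.08454082425765623 Ftan -1.0715050617863624 Frad -2.9092239357790177 w 0.017627990824818095
1.5 [ 0.025 -0.013 -0.   ]
3.0 [ 0.049 -0.026 -0.   ]
4.5 [ 0.073 -0.041 -0.   ]
6.0 [ 0.097 -0.056 -0.   ]
7.5 [ 0.12  -0.071 -0.   ]
9.0 [ 0.143 -0.087 -0.   ]
10.5 [ 0.165 -0.104 -0.001]
12.0 [ 0.187 -0.121 -0.001]
13.5 [ 0.208 -0.139 -0.001]
15.0 [ 0.229 -0.157 -0.001]
```

```bash
python3 -m inch '[0.025,-0.014,0,0,0,0,0.049,-0.028,0,0,0,0,0.073,-0.043,0,0,0,0,0.097,-0.059,0,0,0,0,0.12,-0.075,0,0,0,0,0.143,-0.091,0,0,0,0,0.165,-0.108,0,0,0,0]'
python3 plan.py  1 2 3 4 5 6 7 8 9 10
```

```text
time: 15.0
position: [0.5271, 0.2346, 0.0823]
tool_rot: [0.227, 0.974, 0.0, 0.002]
ft_force: [1.7, -2.3, 4.5]
grip_width: 0.0171
grip_force: 25.0
t 15.0 ang 101.11748506359001 r 0.08429271366350854 Ftan -1.2342426563092317 Frad -2.627668820613553 w 0.01708958308429254
1.0 [ 0.015 -0.011 -0.   ]
2.0 [ 0.029 -0.023 -0.   ]
3.0 [ 0.043 -0.035 -0.   ]
4.0 [ 0.057 -0.047 -0.   ]
5.0 [ 0.071 -0.06  -0.   ]
6.0 [ 0.085 -0.072 -0.   ]
7.0 [ 0.098 -0.085 -0.   ]
8.0 [ 0.112 -0.098 -0.001]
9.0 [ 0.124 -0.112 -0.001]
10.0 [ 0.137 -0.125 -0.001]
```

```bash
python3 -m inch '[0.015,-0.011,0,0,0,0,0.029,-0.023,0,0,0,0,0.043,-0.035,0,0,0,0,0.057,-0.047,0,0,0,0,0.071,-0.06,0,0,0,0,0.085,-0.072,0,0,0,0,0.098,-0.085,0,0,0,0,0.112,-0.098,0,0,0,0,0.124,-0.112,0,0,0,0,0.137,-0.125,0,0,0,0]'
python3 plan.py  -1.5 -3 -4.5 -6 -7.5 -9  -10.5 1 2 3 4 5 6 7 8 9 10 12
python3 - <<'E'
from h import *
cv2.imwrite("pics/c2.png",cv2.resize(np.hstack([camera("top")[80:230,110:310],camera("side")[60:210,150:350]])[:,:,::-1],(800,300)))
E
```

```text
time: 15.83
position: [0.5133, 0.2304, 0.0822]
tool_rot: [0.227, 0.974, 0.0, 0.002]
ft_force: [1.7, -3.6, 4.6]
grip_width: 0.0173
grip_force: 25.0
t 15.8333 ang 110.9485153272486 r 0.08409641192847624 Ftan -0.25935318797927953 Frad -3.977565420225119 w 0.017327240010501826
-1.5 [-0.019  0.02   0.   ]
-3.0 [-0.039  0.04   0.   ]
-4.5 [-0.059  0.059  0.   ]
-6.0 [-0.08   0.078  0.   ]
-7.5 [-0.101  0.096  0.001]
-9.0 [-0.123  0.113  0.001]
-10.5 [-0.145  0.13   0.001]
1.0 [ 0.013 -0.014 -0.   ]
2.0 [ 0.025 -0.028 -0.   ]
3.0 [ 0.037 -0.042 -0.   ]
4.0 [ 0.049 -0.056 -0.   ]
5.0 [ 0.06  -0.071 -0.   ]
6.0 [ 0.071 -0.086 -0.   ]
7.0 [ 0.082 -0.101 -0.001]
8.0 [ 0.093 -0.116 -0.001]
9.0 [ 0.104 -0.131 -0.001]
10.0 [ 0.114 -0.147 -0.001]
12.0 [ 0.133 -0.178 -0.001]
```

View pics/c2.png

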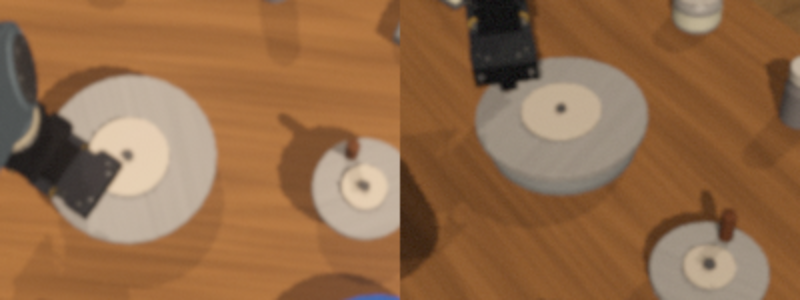

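The disc followed all the way round, since the hub and knob moved with the gripper. Apart from angles -27 to +5, everything was free up to 199° from the start, so the stretch must be there. I'll go back and probe it more finely.

```bash
cat > plan.py <<'E'
import sys
from h import *
C=np.array([.5444,.1512])
o=get_obs();p=o["position"][:2]-C;a=np.degrees(np.arctan2(p[1],p[0]));f=np.array(o["ft_force"])[:2];u=p/np.hypot(*p)
print("t %.2f ang %.1f r %.4f Ftan %.1f Frad %.1f"%(o["time"],a,np.hypot(*p),f@[-u[1],u[0]],f@u))
R=Ro.from_quat(o["tool_rot"])
P=lambda d:.0852*np.array([np.cos(np.radians(a+d)),np.sin(np.radians(a+d))])
st,n,calls=float(sys.argv[1]),int(sys.argv[2]),int(sys.argv[3])
for c in range(calls):
    p0=p if c==0 else P(c*n*st)
    print(' '.join("%.3f,%.3f"%tuple(R.inv().apply(np.append(P((c*n+i)*st)-p0,0))[:2]/.08) for i in range(1,n+1)))
E
python3 plan.py -3 10 3
```

```text
t 15.93 ang 111.7 r 0.0851 Ftan -0.9 Frad -3.7
-0.037,0.041 -0.078,0.080 -0.120,0.116 -0.165,0.150 -0.211,0.181 -0.258,0.210 -0.307,0.237 -0.358,0.261 -0.409,0.282 -0.462,0.300
-0.053,0.016 -0.108,0.029 -0.163,0.039 -0.218,0.046 -0.273,0.050 -0.329,0.052 -0.385,0.050 -0.440,0.046 -0.496,0.038 -0.551,0.028
-0.054,-0.013 -0.108,-0.029 -0.160,-0.048 -0.212,-0.069 -0.262,-0.093 -0.311,-0.120 -0.358,-0.149 -0.404,-0.181 -0.448,-0.215 -0.491,-0.251
```

```bash
python3 -m inch '[-0.037,0.038,0,0,0,0,-0.078,0.075,0,0,0,0,-0.12,0.11,0,0,0,0,-0.165,0.143,0,0,0,0,-0.211,0.174,0,0,0,0,-0.258,0.203,0,0,0,0,-0.307,0.23,0,0,0,0,-0.358,0.254,0,0,0,0,-0.409,0.275,0,0,0,0,-0.462,0.293,0,0,0,0]'
python3 -m inch '[-0.053,0.016,0,0,0,0,-0.108,0.029,0,0,0,0,-0.163,0.039,0,0,0,0,-0.218,0.046,0,0,0,0,-0.273,0.05,0,0,0,0,-0.329,0.052,0,0,0,0,-0.385,0.05,0,0,0,0,-0.44,0.046,0,0,0,0,-0.496,0.038,0,0,0,0,-0.551,0.028,0,0,0,0]'
python3 -m inch '[-0.054,-0.013,0,0,0,0,-0.108,-0.029,0,0,0,0,-0.16,-0.048,0,0,0,0,-0.212,-0.069,0,0,0,0,-0.262,-0.093,0,0,0,0,-0.311,-0.12,0,0,0,0,-0.358,-0.149,0,0,0,0,-0.404,-0.181,0,0,0,0,-0.448,-0.215,0,0,0,0,-0.491,-0.251,0,0,0,0]'
python3 plan.py -1.5 4 12
```

```text
time: 16.77
position: [0.5551, 0.2358, 0.0822]
tool_rot: [0.227, 0.974, 0.0, 0.0]
ft_force: [-0.4, -1.3, 7.2]
grip_width: 0.0172
grip_force: 25.0
time: 17.6
position: [0.5964, 0.2191, 0.0823]
tool_rot: [0.228, 0.974, 0.001, 0.001]
ft_force: [0.6, 2.1, 6.0]
grip_width: 0.0171
grip_force: 25.0
time: 18.43
position: [0.6238, 0.183, 0.0823]
tool_rot: [0.228, 0.974, 0.001, 0.002]
ft_force: [2.9, 2.4, 5.6]
grip_width: 0.017
grip_force: 25.0
t 18.43 ang 21.8 r 0.0855 Ftan 1.1 Frad 3.6
-0.018,-0.022 -0.038,-0.041 -0.057,-0.061 -0.076,-0.082
-0.018,-0.021 -0.036,-0.042 -0.054,-0.064 -0.070,-0.086
-0.016,-0.023 -0.032,-0.046 -0.047,-0.069 -0.061,-0.093
-0.014,-0.024 -0.027,-0.049 -0.039,-0.074 -0.051,-0.099
-0.011,-0.026 -0.021,-0.051 -0.031,-0.078 -0.040,-0.104
-0.008,-0.027 -0.016,-0.053 -0.023,-0.080 -0.029,-0.108
-0.006,-0.027 -0.010,-0.055 -0.014,-0.082 -0.018,-0.110
-0.003,-0.028 -0.005,-0.056 -0.006,-0.083 -0.006,-0.111
0.000,-0.028 0.001,-0.056 0.003,-0.084 0.006,-0.111
0.003,-0.028 0.007,-0.055 0.012,-0.083 0.017,-0.110
0.006,-0.027 0.013,-0.054 0.020,-0.081 0.029,-0.108
0.009,-0.026 0.018,-0.053 0.029,-0.079 0.040,-0.104
```

```bash
python3 -m inch '[-0.02,-0.019,0,0,0,0,-0.041,-0.037,0,0,0,0,-0.061,-0.056,0,0,0,0,-0.08,-0.077,0,0,0,0]'|grep -E 'ition|ft'
python3 -m inch '[-0.018,-0.021,0,0,0,0,-0.036,-0.042,0,0,0,0,-0.054,-0.064,0,0,0,0,-0.07,-0.086,0,0,0,0]'|grep -E 'ition|ft'
python3 -m inch '[-0.016,-0.023,0,0,0,0,-0.032,-0.046,0,0,0,0,-0.047,-0.069,0,0,0,0,-0.061,-0.093,0,0,0,0]'|grep -E 'ition|ft'
python3 -m inch '[-0.014,-0.024,0,0,0,0,-0.027,-0.049,0,0,0,0,-0.039,-0.074,0,0,0,0,-0.051,-0.099,0,0,0,0]'|grep -E 'ition|ft'
python3 -m inch '[-0.011,-0.026,0,0,0,0,-0.021,-0.051,0,0,0,0,-0.031,-0.078,0,0,0,0,-0.04,-0.104,0,0,0,0]'|grep -E 'ition|ft'
python3 -m inch '[-0.008,-0.027,0,0,0,0,-0.016,-0.053,0,0,0,0,-0.023,-0.08,0,0,0,0,-0.029,-0.108,0,0,0,0]'|grep -E 'ition|ft'
python3 plan.py -1.5 4 6
```

```text
position: [0.6267, 0.1745, 0.0823]
ft_force: [4.4, 3.0, 6.4]
position: [0.6287, 0.1657, 0.0823]
ft_force: [3.1, 1.7, 5.2]
position: [0.6297, 0.1568, 0.0823]
ft_force: [2.6, 1.9, 5.2]
position: [0.6299, 0.1487, 0.0823]
ft_force: [2.9, 4.7, 4.9]
position: [0.6292, 0.1406, 0.0823]
ft_force: [3.7, 7.1, 2.6]
position: [0.6276, 0.1317, 0.0823]
ft_force: [3.5, 5.4, 4.2]
t 20.43 ang -13.2 r 0.0855 Ftan 6.1 Frad 2.1
-0.002,-0.028 -0.008,-0.055 -0.012,-0.083 -0.016,-0.111
-0.003,-0.028 -0.005,-0.055 -0.007,-0.083 -0.008,-0.111
-0.000,-0.028 0.000,-0.056 0.002,-0.084 0.004,-0.111
0.003,-0.028 0.006,-0.055 0.010,-0.083 0.015,-0.110
0.006,-0.027 0.012,-0.054 0.019,-0.081 0.027,-0.108
0.008,-0.027 0.018,-0.053 0.027,-0.079 0.038,-0.105
```

```bash
python3 -m inch '[-0.003,-0.028,0,0,0,0,-0.006,-0.055,0,0,0,0,-0.009,-0.083,0,0,0,0,-0.012,-0.111,0,0,0,0]'|grep -E 'ition|ft'
python3 -m inch '[-0.003,-0.028,0,0,0,0,-0.005,-0.055,0,0,0,0,-0.007,-0.083,0,0,0,0,-0.008,-0.111,0,0,0,0]'|grep -E 'ition|ft'
python3 -m inch '[0,-0.028,0,0,0,0,0,-0.056,0,0,0,0,0.002,-0.084,0,0,0,0,0.004,-0.111,0,0,0,0]'|grep -E 'ition|ft'
python3 plan.py 1.5 4 8
```

```text
position: [0.6249, 0.1226, 0.0823]
ft_force: [4.7, 2.5, 4.3]
position: [0.6207, 0.1128, 0.0823]
ft_force: [3.0, -0.4, 5.7]
position: [0.6161, 0.1049, 0.0822]
ft_force: [2.0, -1.0, 6.7]
t 21.43 ang -32.9 r 0.0853 Ftan 0.2 Frad 2.2
-0.001,0.028 -0.004,0.056 -0.005,0.084 -0.006,0.111
0.000,0.028 0.001,0.056 0.002,0.084 0.005,0.111
0.003,0.028 0.007,0.055 0.011,0.083 0.016,0.110
0.006,0.027 0.012,0.054 0.020,0.081 0.028,0.108
0.009,0.026 0.018,0.053 0.028,0.079 0.039,0.104
0.011,0.025 0.023,0.051 0.036,0.075 0.050,0.100
0.014,0.024 0.029,0.048 0.044,0.071 0.060,0.094
0.016,0.023 0.033,0.045 0.051,0.066 0.069,0.087
```

```bash
python3 -m inch '[-0.002,0.056,0,0,0,0,-0.004,0.111,0,0,0,0,-0.002,0.167,0,0,0,0,0.001,0.222,0,0,0,0]'|grep -E 'ition|ft'
python3 -m inch '[0.007,0.055,0,0,0,0,0.016,0.11,0,0,0,0]'|grep -E 'ition|ft'
python3 -m inch '[0.012,0.054,0,0,0,0,0.028,0.108,0,0,0,0]'|grep -E 'ition|ft'
python3 -m inch '[0.018,0.053,0,0,0,0,0.039,0.104,0,0,0,0]'|grep -E 'ition|ft'
python3 -m inch '[0.023,0.051,0,0,0,0,0.05,0.1,0,0,0,0]'|grep -E 'ition|ft'
python3 -m inch '[0.029,0.048,0,0,0,0,0.06,0.094,0,0,0,0]'|grep -E 'ition|ft'
python3 plan.py 3 5 2;python3 plan.py -3 5 12
```

```text
position: [0.6239, 0.12, 0.0822]
ft_force: [1.7, -5.5, 7.1]
position: [0.6265, 0.1276, 0.0822]
ft_force: [2.8, -8.6, 7.6]
position: [0.6284, 0.1355, 0.0822]
ft_force: [3.3, -7.7, 7.8]
position: [0.6297, 0.145, 0.0822]
ft_force: [3.2, -7.8, 6.6]
position: [0.6298, 0.1551, 0.0823]
ft_force: [3.8, -1.3, 6.0]
position: [0.6288, 0.1648, 0.0822]
ft_force: [3.5, -0.7, 6.3]
t 22.60 ang 9.1 r 0.0855 Ftan -1.2 Frad 3.3
0.037,0.042 0.073,0.085 0.111,0.126 0.151,0.165 0.193,0.201
0.044,0.034 0.090,0.066 0.137,0.096 0.186,0.123 0.236,0.148
t 22.60 ang 9.1 r 0.0855 Ftan -1.2 Frad 3.3
-0.028,-0.049 -0.056,-0.096 -0.083,-0.146 -0.106,-0.196 -0.127,-0.248
-0.018,-0.053 -0.033,-0.106 -0.046,-0.161 -0.055,-0.216 -0.062,-0.271
-0.004,-0.056 -0.005,-0.111 -0.003,-0.167 0.002,-0.223 0.010,-0.278
0.011,-0.055 0.024,-0.109 0.041,-0.162 0.060,-0.214 0.082,-0.266
0.025,-0.050 0.052,-0.099 0.081,-0.146 0.113,-0.192 0.148,-0.236
0.037,-0.042 0.075,-0.082 0.116,-0.120 0.159,-0.156 0.204,-0.189
0.046,-0.031 0.094,-0.060 0.143,-0.086 0.194,-0.109 0.246,-0.130
0.053,-0.018 0.106,-0.033 0.161,-0.046 0.216,-0.055 0.271,-0.062
0.056,-0.004 0.111,-0.005 0.167,-0.003 0.223,0.002 0.278,0.010
0.055,0.011 0.109,0.024 0.162,0.041 0.214,0.060 0.266,0.082
0.050,0.025 0.099,0.052 0.146,0.081 0.192,0.113 0.236,0.148
0.042,0.037 0.082,0.075 0.120,0.116 0.156,0.159 0.189,0.204
```

```bash
cat > j.py <<'E'
from h import *
o=get_obs();print("J1",round(o["joint_torque"][0],2),"y",np.round(o["position"][:2],4),"f",np.round(o["ft_force"],1),"m",np.round(o["moment"],2))
E
python3 j.py
python3 -m inch '[-0.028,-0.049,0,0,0,0,-0.056,-0.096,0,0,0,0]'>/dev/null; python3 j.py
python3 -m inch '[-0.024,-0.05,0,0,0,0,-0.05,-0.1,0,0,0,0]'>/dev/null; python3 j.py
python3 -m inch '[-0.018,-0.053,0,0,0,0,-0.036,-0.106,0,0,0,0]'>/dev/null; python3 j.py
python3 -m inch '[-0.012,-0.054,0,0,0,0,-0.022,-0.11,0,0,0,0]'>/dev/null; python3 j.py
python3 plan.py -3 2 2
```

```text
J1 0.53 y [0.6288 0.1648] f [ 3.5 -0.7  6.3] m [-0.03 -0.55  0.01]
J1 0.47 y [0.6297 0.157 ] f [4.9 1.3 5.8] m [ 0.22 -0.81  0.02]
J1 -2.56 y [0.6298 0.1483] f [5.7 5.5 6. ] m [ 1.11 -0.84 -0.04]
J1 -3.49 y [0.6291 0.14  ] f [6.5 7.9 3.7] m [ 1.21 -0.92  0.02]
J1 -2.55 y [0.6275 0.1315] f [7.1 5.9 1.3] m [ 0.91 -1.17 -0.02]
t 23.27 ang -13.4 r 0.0854 Ftan 7.4 Frad 5.5
-0.009,-0.055 -0.017,-0.110
-0.005,-0.055 -0.008,-0.111
```

The joint torque confirms about 7.5 N here: a milder, shorter stretch than the one described. I have time to survey the rest of the turn clockwise before deciding.

```bash
python3 -m inch '[-0.012,-0.055,0,0,0,0,-0.025,-0.11,0,0,0,0,-0.022,-0.167,0,0,0,0,-0.018,-0.222,0,0,0,0,-0.009,-0.277,0,0,0,0]' >/dev/null; python3 j.py; python3 plan.py -3 5 8
```

```text
J1 2.74 y [0.6181 0.1084] f [ 8.4 -2.7  3.7] m [-0.48 -1.13  0.03]
t 23.68 ang -30.1 r 0.0852 Ftan 1.8 Frad 8.6
0.005,-0.056 0.013,-0.111 0.024,-0.165 0.038,-0.219 0.055,-0.273
0.019,-0.052 0.042,-0.103 0.066,-0.153 0.094,-0.202 0.124,-0.249
0.032,-0.045 0.067,-0.089 0.104,-0.131 0.143,-0.171 0.184,-0.209
0.043,-0.036 0.088,-0.069 0.134,-0.100 0.182,-0.128 0.232,-0.154
0.051,-0.023 0.103,-0.044 0.155,-0.062 0.209,-0.077 0.263,-0.089
0.055,-0.009 0.110,-0.016 0.166,-0.019 0.222,-0.020 0.277,-0.018
0.056,0.005 0.111,0.013 0.165,0.024 0.219,0.038 0.273,0.055
0.052,0.019 0.103,0.042 0.153,0.066 0.202,0.094 0.249,0.124
```

```bash
python3 -m inch '[-0.005,-0.056,0,0,0,0,-0.005,-0.111,0,0,0,0,0.002,-0.166,0,0,0,0,0.015,-0.221,0,0,0,0,0.03,-0.275,0,0,0,0]' >/dev/null; python3 j.py
python3 -m inch '[0.019,-0.052,0,0,0,0,0.042,-0.103,0,0,0,0,0.066,-0.153,0,0,0,0,0.094,-0.202,0,0,0,0,0.124,-0.249,0,0,0,0]' >/dev/null; python3 j.py
python3 -m inch '[0.032,-0.045,0,0,0,0,0.067,-0.089,0,0,0,0,0.104,-0.131,0,0,0,0,0.143,-0.171,0,0,0,0,0.184,-0.209,0,0,0,0]' >/dev/null; python3 j.py
python3 plan.py -3 5 8
```

```text
J1 0.98 y [0.6038 0.0901] f [ 3.4 -1.2  7.8] m [-0.09 -0.36  0.05]
J1 0.89 y [0.5856 0.0768] f [ 1.5 -1.2  8.1] m [-0.14 -0.27 -0.02]
J1 0.18 y [0.5645 0.0687] f [1.  0.2 8.7] m [ 0.03 -0.19 -0.03]
t 24.93 ang -76.3 r 0.0849 Ftan 1.0 Frad 0.1
0.042,-0.037 0.087,-0.069 0.134,-0.099 0.183,-0.127 0.232,-0.152
0.051,-0.022 0.103,-0.042 0.157,-0.059 0.211,-0.072 0.265,-0.084
0.055,-0.008 0.111,-0.014 0.166,-0.016 0.222,-0.016 0.278,-0.012
0.055,0.006 0.110,0.016 0.165,0.028 0.219,0.042 0.271,0.060
0.052,0.020 0.103,0.044 0.152,0.069 0.200,0.098 0.247,0.128
0.045,0.033 0.088,0.069 0.129,0.106 0.168,0.146 0.205,0.188
0.035,0.044 0.067,0.089 0.097,0.136 0.124,0.185 0.149,0.234
0.022,0.051 0.042,0.103 0.059,0.157 0.072,0.211 0.084,0.265
```

```bash
python3 -m inch '[0.042,-0.037,0,0,0,0,0.087,-0.069,0,0,0,0,0.134,-0.099,0,0,0,0,0.183,-0.127,0,0,0,0,0.232,-0.152,0,0,0,0]' >/dev/null; python3 j.py
python3 -m inch '[0.051,-0.022,0,0,0,0,0.103,-0.042,0,0,0,0,0.157,-0.059,0,0,0,0,0.211,-0.072,0,0,0,0,0.265,-0.084,0,0,0,0]' >/dev/null; python3 j.py
python3 -m inch '[0.055,-0.008,0,0,0,0,0.111,-0.014,0,0,0,0,0.166,-0.016,0,0,0,0,0.222,-0.016,0,0,0,0,0.278,-0.012,0,0,0,0]' >/dev/null; python3 j.py
python3 plan.py -3 5 6; python3 plan.py 3 5 3
```

```text
J1 -0.5 y [0.5423 0.0664] f [0.9 1.6 9.8] m [ 0.24 -0.19  0.03]
J1 -0.82 y [0.5205 0.0699] f [ 1.2  1.7 11. ] m [ 0.29 -0.33  0.03]
J1 -0.62 y [0.5005 0.0789] f [ 2.7  1.1 10.8] m [ 0.25 -0.36 -0.01]
t 26.18 ang -121.3 r 0.0846 Ftan 1.8 Frad -2.4
0.056,-0.001 0.111,0.008 0.166,0.020 0.219,0.035 0.272,0.052
0.052,0.020 0.103,0.043 0.152,0.069 0.200,0.097 0.247,0.128
0.045,0.033 0.088,0.069 0.129,0.106 0.168,0.146 0.205,0.188
0.035,0.044 0.067,0.089 0.097,0.136 0.125,0.185 0.150,0.234
0.022,0.051 0.042,0.103 0.059,0.157 0.073,0.210 0.084,0.265
0.008,0.055 0.014,0.111 0.016,0.166 0.016,0.222 0.012,0.278
t 26.18 ang -121.3 r 0.0846 Ftan 1.8 Frad -2.4
-0.055,-0.011 -0.111,-0.011 -0.166,-0.009 -0.222,-0.004 -0.277,0.005
-0.055,0.011 -0.109,0.025 -0.162,0.042 -0.214,0.061 -0.265,0.084
-0.050,0.025 -0.098,0.052 -0.145,0.082 -0.191,0.115 -0.234,0.150
```

```bash
python3 -m inch '[0.056,0.001,-0.005,0,0,0,0.111,0.01,-0.01,0,0,0,0.166,0.022,-0.015,0,0,0,0.219,0.037,-0.02,0,0,0,0.272,0.054,-0.02,0,0,0]' >/dev/null; python3 j.py
python3 -m inch '[0.052,0.02,0,0,0,0,0.103,0.043,0,0,0,0,0.152,0.069,0,0,0,0,0.2,0.097,0,0,0,0,0.247,0.128,0,0,0,0]' >/dev/null; python3 j.py
python3 -m inch '[0.045,0.033,0,0,0,0,0.088,0.069,0,0,0,0,0.129,0.106,0,0,0,0,0.168,0.146,0,0,0,0,0.205,0.188,0,0,0,0]' >/dev/null; python3 j.py
python3 plan.py -3 5 6; python3 plan.py 3 5 3
```

```text
J1 -1.44 y [0.4831 0.093 ] f [ 5.1  3.6 -2.5] m [ 0.6  -0.88 -0.02]
J1 -0.59 y [0.4703 0.1106] f [ 6.   1.8 -2.1] m [ 0.34 -0.95 -0.03]
J1 0.15 y [0.4623 0.1311] f [ 5.4  0.9 -3.7] m [ 0.06 -0.92  0.03]
t 27.43 ang -166.3 r 0.0845 Ftan 0.4 Frad -5.4
0.041,0.038 0.074,0.083 0.104,0.130 0.131,0.179 0.156,0.229
0.022,0.051 0.042,0.103 0.059,0.157 0.073,0.210 0.084,0.265
0.008,0.055 0.014,0.111 0.016,0.166 0.016,0.222 0.012,0.278
-0.006,0.055 -0.015,0.110 -0.028,0.165 -0.042,0.219 -0.060,0.271
-0.020,0.052 -0.044,0.103 -0.069,0.152 -0.098,0.200 -0.128,0.247
-0.033,0.045 -0.069,0.088 -0.106,0.129 -0.146,0.168 -0.188,0.205
t 27.43 ang -166.3 r 0.0845 Ftan 0.4 Frad -5.4
-0.030,-0.047 -0.069,-0.087 -0.110,-0.125 -0.154,-0.160 -0.198,-0.193
-0.047,-0.031 -0.095,-0.059 -0.144,-0.085 -0.195,-0.108 -0.247,-0.128
-0.053,-0.018 -0.107,-0.033 -0.161,-0.045 -0.216,-0.054 -0.271,-0.060
```

```bash
python3 -m inch '[0.033,0.042,0,0,0,0,0.064,0.089,0,0,0,0,0.094,0.138,0,0,0,0,0.121,0.187,0,0,0,0,0.146,0.237,0,0,0,0]' >/dev/null; python3 j.py
python3 -m inch '[0.022,0.051,0,0,0,0,0.042,0.103,0,0,0,0,0.059,0.157,0,0,0,0,0.073,0.21,0,0,0,0,0.084,0.265,0,0,0,0]' >/dev/null; python3 j.py
python3 -m inch '[0.008,0.055,0,0,0,0,0.014,0.111,0,0,0,0,0.016,0.166,0,0,0,0,0.016,0.222,0,0,0,0,0.012,0.278,0,0,0,0]' >/dev/null; python3 j.py
python3 -m inch '[-0.006,0.055,0,0,0,0,-0.015,0.11,0,0,0,0,-0.028,0.165,0,0,0,0,-0.042,0.219,0,0,0,0,-0.06,0.271,0,0,0,0]' >/dev/null; python3 j.py
python3 plan.py 3 10 8
```

```text
J1 0.9 y [0.46   0.1533] f [ 4.8 -2.1 -3.9] m [-0.18 -0.93  0.05]
J1 1.69 y [0.4632 0.1749] f [ 5.3 -2.9 -3.6] m [-0.46 -0.91  0.  ]
J1 2.39 y [0.4718 0.1949] f [ 4.7 -4.5 -2.1] m [-0.65 -0.82  0.01]
J1 2.71 y [0.4849 0.2118] f [ 3.6 -5.8  1. ] m [-0.78 -0.64 -0.03]
t 29.10 ang 134.5 r 0.0849 Ftan 1.5 Frad -6.7
0.021,-0.052 0.035,-0.106 0.046,-0.160 0.055,-0.215 0.061,-0.271 0.063,-0.327 0.063,-0.382 0.060,-0.438 0.054,-0.493 0.045,-0.548
-0.012,-0.054 -0.026,-0.108 -0.044,-0.161 -0.064,-0.213 -0.087,-0.264 -0.112,-0.314 -0.140,-0.362 -0.171,-0.409 -0.204,-0.454 -0.239,-0.497
-0.037,-0.041 -0.077,-0.081 -0.119,-0.118 -0.162,-0.153 -0.207,-0.185 -0.254,-0.216 -0.303,-0.243 -0.352,-0.268 -0.403,-0.291 -0.455,-0.311
-0.053,-0.017 -0.107,-0.031 -0.162,-0.043 -0.217,-0.051 -0.272,-0.057 -0.328,-0.060 -0.384,-0.059 -0.439,-0.056 -0.495,-0.050 -0.550,-0.041
-0.054,0.012 -0.108,0.026 -0.161,0.044 -0.213,0.064 -0.264,0.087 -0.314,0.112 -0.362,0.140 -0.409,0.171 -0.454,0.204 -0.497,0.239
-0.041,0.037 -0.081,0.077 -0.118,0.119 -0.153,0.162 -0.185,0.207 -0.216,0.254 -0.243,0.303 -0.268,0.352 -0.291,0.403 -0.311,0.455
-0.017,0.053 -0.031,0.107 -0.043,0.162 -0.051,0.217 -0.057,0.272 -0.060,0.328 -0.059,0.384 -0.056,0.439 -0.050,0.495 -0.041,0.550
0.012,0.054 0.026,0.108 0.044,0.161 0.064,0.213 0.087,0.264 0.112,0.314 0.140,0.362 0.171,0.409 0.204,0.454 0.239,0.497
```

The rest of the turn is free, so the stretch at about -25°..+1° (middle about -12°) is the only dragging spot. Turning back anticlockwise to it.

```bash
python3 -m inch '[0.009,-0.056,0,0,0,0,0.023,-0.11,0,0,0,0,0.034,-0.164,0,0,0,0,0.043,-0.219,0,0,0,0,0.049,-0.275,0,0,0,0,0.051,-0.331,0,0,0,0,0.051,-0.384,0,0,0,0,0.048,-0.44,0,0,0,0,0.042,-0.495,0,0,0,0,0.033,-0.55,0,0,0,0]' >/dev/null; python3 j.py
python3 -m inch '[-0.012,-0.054,0,0,0,0,-0.026,-0.108,0,0,0,0,-0.044,-0.161,0,0,0,0,-0.064,-0.213,0,0,0,0,-0.087,-0.264,0,0,0,0,-0.112,-0.314,0,0,0,0,-0.14,-0.362,0,0,0,0,-0.171,-0.409,0,0,0,0,-0.204,-0.454,0,0,0,0,-0.239,-0.497,0,0,0,0]' >/dev/null; python3 j.py
python3 plan.py 3 10 5
```

```text
J1 1.26 y [0.4632 0.1747] f [  4.1   0.  -13.5] m [-0.   -0.89  0.04]
J1 -0.05 y [0.4626 0.1306] f [  3.1   2.7 -21.9] m [ 0.34 -0.62 -0.01]
t 30.77 ang -165.9 r 0.0843 Ftan -1.9 Frad -3.7
-0.029,-0.049 -0.068,-0.088 -0.110,-0.125 -0.153,-0.161 -0.198,-0.193 -0.245,-0.224 -0.293,-0.252 -0.343,-0.277 -0.394,-0.300 -0.446,-0.320
-0.053,-0.017 -0.107,-0.032 -0.161,-0.043 -0.216,-0.052 -0.272,-0.058 -0.328,-0.061 -0.383,-0.061 -0.439,-0.058 -0.494,-0.053 -0.550,-0.044
-0.055,0.012 -0.108,0.026 -0.161,0.043 -0.214,0.063 -0.265,0.086 -0.314,0.111 -0.363,0.139 -0.409,0.169 -0.454,0.202 -0.498,0.237
-0.041,0.037 -0.081,0.077 -0.118,0.118 -0.153,0.161 -0.186,0.206 -0.217,0.253 -0.245,0.301 -0.270,0.351 -0.293,0.402 -0.313,0.454
-0.017,0.053 -0.032,0.107 -0.043,0.161 -0.052,0.216 -0.058,0.272 -0.061,0.328 -0.061,0.383 -0.058,0.439 -0.053,0.494 -0.044,0.550
```

```bash
python3 -m inch '[-0.033,-0.045,0.004,0,0,0,-0.072,-0.084,0.008,0,0,0,-0.115,-0.121,0.012,0,0,0,-0.158,-0.157,0.016,0,0,0,-0.203,-0.189,0.02,0,0,0,-0.25,-0.22,0.024,0,0,0,-0.298,-0.248,0.026,0,0,0,-0.348,-0.273,0.028,0,0,0,-0.399,-0.296,0.03,0,0,0,-0.451,-0.316,0.03,0,0,0]' >/dev/null; python3 j.py
python3 -m inch '[-0.053,-0.017,0,0,0,0,-0.107,-0.032,0,0,0,0,-0.161,-0.043,0,0,0,0,-0.216,-0.052,0,0,0,0,-0.272,-0.058,0,0,0,0,-0.328,-0.061,0,0,0,0,-0.383,-0.061,0,0,0,0,-0.439,-0.058,0,0,0,0,-0.494,-0.053,0,0,0,0,-0.55,-0.044,0,0,0,0]' >/dev/null; python3 j.py
python3 -m inch '[-0.055,0.012,0,0,0,0,-0.108,0.026,0,0,0,0,-0.161,0.043,0,0,0,0,-0.214,0.063,0,0,0,0,-0.265,0.086,0,0,0,0,-0.314,0.111,0,0,0,0,-0.363,0.139,0,0,0,0,-0.409,0.169,0,0,0,0,-0.454,0.202,0,0,0,0,-0.498,0.237,0,0,0,0]' >/dev/null; python3 j.py
python3 plan.py 3 5 5
```

```text
J1 0.38 y [0.4847 0.0916] f [-2.4 -0.1  8.6] m [-0.07  0.44  0.01]
J1 -0.45 y [0.5235 0.0691] f [-1.4  1.7  5.3] m [0.14 0.18 0.02]
J1 -1.63 y [0.567  0.0692] f [-2.8  2.5  6.1] m [0.43 0.32 0.03]
t 33.27 ang -74.6 r 0.0851 Ftan -2.0 Frad -3.2
-0.042,0.037 -0.080,0.077 -0.117,0.120 -0.151,0.164 -0.183,0.209
-0.029,0.047 -0.056,0.096 -0.081,0.146 -0.102,0.198 -0.121,0.250
-0.016,0.053 -0.029,0.108 -0.040,0.162 -0.047,0.218 -0.052,0.273
-0.002,0.056 -0.001,0.111 0.004,0.167 0.010,0.222 0.020,0.277
0.013,0.054 0.028,0.108 0.047,0.160 0.068,0.212 0.091,0.263
```

```bash
python3 -m inch '[-0.042,0.037,0,0,0,0,-0.08,0.077,0,0,0,0,-0.117,0.12,0,0,0,0,-0.151,0.164,0,0,0,0,-0.183,0.209,0,0,0,0]' >/dev/null; python3 j.py
python3 -m inch '[-0.029,0.047,0,0,0,0,-0.056,0.096,0,0,0,0,-0.081,0.146,0,0,0,0,-0.102,0.198,0,0,0,0,-0.121,0.25,0,0,0,0]' >/dev/null; python3 j.py
python3 -m inch '[-0.016,0.053,0,0,0,0,-0.029,0.108,0,0,0,0,-0.04,0.162,0,0,0,0,-0.047,0.218,0,0,0,0,-0.052,0.273,0,0,0,0]' >/dev/null; python3 j.py
python3 plan.py 1 3 9
```

```text
J1 -1.17 y [0.5873 0.0776] f [-1.3  1.4  5.8] m [0.23 0.47 0.05]
J1 -0.68 y [0.6049 0.091 ] f [-1.8  0.9  5.6] m [ 0.16  0.34 -0.02]
J1 -0.31 y [0.6185 0.1086] f [-1.2 -0.3  6.2] m [ 0.02  0.35 -0.  ]
t 34.52 ang -29.9 r 0.0855 Ftan -0.8 Frad -0.9
0.003,0.019 0.002,0.037 0.002,0.056
-0.000,0.019 0.000,0.037 0.001,0.056
0.001,0.019 0.002,0.037 0.004,0.056
0.002,0.018 0.004,0.037 0.007,0.055
0.003,0.018 0.006,0.037 0.010,0.055
0.004,0.018 0.008,0.036 0.012,0.054
0.005,0.018 0.010,0.036 0.015,0.054
0.006,0.018 0.012,0.035 0.018,0.053
0.007,0.017 0.014,0.035 0.021,0.052
```

```bash
python3 -m inch '[0,0.019,0,0,0,0,0,0.037,0,0,0,0,0,0.056,0,0,0,0]' >/dev/null; python3 j.py
python3 -m inch '[0,0.019,0,0,0,0,0,0.037,0,0,0,0,0.001,0.056,0,0,0,0]' >/dev/null; python3 j.py
python3 -m inch '[0.001,0.019,0,0,0,0,0.002,0.037,0,0,0,0,0.004,0.056,0,0,0,0]' >/dev/null; python3 j.py
python3 -m inch '[0.002,0.018,0,0,0,0,0.004,0.037,0,0,0,0,0.007,0.055,0,0,0,0]' >/dev/null; python3 j.py
python3 -m inch '[0.003,0.018,0,0,0,0,0.006,0.037,0,0,0,0,0.01,0.055,0,0,0,0]' >/dev/null; python3 j.py
python3 plan.py 1 3 2
```

```text
J1 0.01 y [0.6207 0.1125] f [-1.6 -0.5  5.6] m [-0.05  0.26  0.01]
J1 0.17 y [0.6226 0.1164] f [-2.1 -0.8  5.6] m [-0.08  0.32  0.02]
J1 1.39 y [0.6241 0.1201] f [-1.5 -3.5  6.4] m [-0.47  0.34  0.02]
J1 3.09 y [0.6253 0.1233] f [-3.  -5.2  6.7] m [-0.94  0.44 -0.03]
J1 2.61 y [0.6266 0.1274] f [-2.8 -5.3  6.3] m [-0.87  0.39 -0.03]
t 35.77 ang -16.2 r 0.0856 Ftan -5.8 Frad -1.2
0.008,0.017 0.012,0.036 0.016,0.054
0.004,0.018 0.009,0.036 0.014,0.054
```

```bash
python3 -m inch '[0.004,0.018,0,0,0,0,0.008,0.036,0,0,0,0,0.012,0.054,0,0,0,0,0.016,0.072,0,0,0,0,0.022,0.09,0,0,0,0,0.028,0.108,0,0,0,0]' >/dev/null; python3 j.py
python3 -m inch '[0,-0.008,0,0,0,0,0,-0.012,0,0,0,0,0,-0.012,0,0,0,0]' >/dev/null; python3 j.py
python3 -m inch '[0,0,0,0,0,0,0,0,0,0,0,0,0,0,0,0,0,0,0,0,0,0,0,0,0,0,0,0,0,0,0,0,0,0,0,0]' 40
python3 plan.py 1 1 1
```

```text
J1 2.86 y [0.6287 0.136 ] f [-1.5 -5.4  6. ] m [-0.9   0.33  0.  ]
J1 0.59 y [0.6287 0.1366] f [-1.9 -1.6  5.9] m [-0.17  0.15  0.02]
time: 37.02
position: [0.6275, 0.1375, 0.0803]
tool_rot: [0.227, 0.974, -0.0, -0.0]
ft_force: [0.7, 0.3, 0.3]
grip_width: 0.0393
grip_force: 0.0
t 37.02 ang -9.3 r 0.0842 Ftan 0.4 Frad 0.6
-0.006,0.021
```

The knob is released at about -10°, well inside the dragging stretch. Lifting clear and checking.

```bash
python3 -m inch '[0,0,-0.2,0,0,0,0,0,-0.5,0,0,0,0,0,-0.9,0,0,0,0,0,-1,0,0,0]'
python3 -m inch '[0.2,0.3,-0.3,0,0,0,0.5,0.6,-0.5,0,0,0,0.8,0.9,-0.5,0,0,0,0.8,0.9,-0.5,0,0,0]'
python3 - <<'E'
from h import *
cv2.imwrite("pics/c3.png",cv2.resize(np.hstack([camera("top")[80:230,110:310],camera("side")[60:210,150:350]])[:,:,::-1],(800,300)))
E
```

```text
time: 37.35
position: [0.6302, 0.1378, 0.1649]
tool_rot: [0.227, 0.974, 0.001, 0.004]
ft_force: [0.5, -0.4, 1.2]
grip_width: 0.0403
grip_force: 0.0
time: 37.68
position: [0.6001, 0.236, 0.2017]
tool_rot: [0.225, 0.974, 0.002, -0.0]
ft_force: [-0.1, -0.2, -0.0]
grip_width: 0.04
grip_force: 0.0
```

View pics/c3.png

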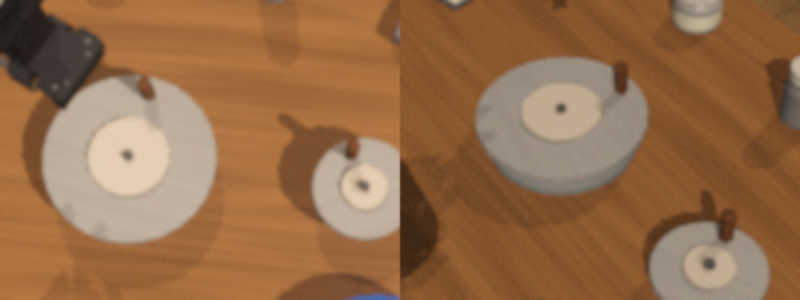

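The large disc's knob stands at top crop (145,87), about -10°. The gripper is clear and the small turntable hasn't moved.

```bash
python3 -c "
from rig import hand_in
print(hand_in())"
```

```text
the job is handed in; nothing more can be done
None
```

I handed the job in with the large disc released about 78° anticlockwise of its start, in the only dragging stretch found in a full turn; the drag I felt there was about 6–8 N over roughly 25°, less than the 10–14 N over 32° described, and the small turntable was left untouched.

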